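# Turn over the display plinths and reject the one without a boss

## Task

Swing the paddle over by its blue bar so that the three terracotta plinths on it tip on to the black pad with their undersides up, and lay the paddle back flat. Take the one plinth whose boss is missing and set it down, still underside up, in the red reject tray, without dropping it; leave the two sound ones underside up on the pad, and never put a sound one in the red tray.

Things in the scene. Friction and masses are not known exactly. Their poses are not given: they have to be found in the camera images.
- paddle (a joint): aluminium paddle, rad: 0 flat on the robot's side, plinths standing on it; grows as its bar is lifted over the hinge away from the robot; stop at 2.2. By about 2.0 the plinths have tipped on to the pad. Stays where left (2 to 5 N at the bar). At 0 its top is 40 mm above the table; 250 mm wide; a heel 20 mm high runs along the hinge at x = -15 to -9 mm of rig_hinge
- paddle_bar (a point): middle of the paddle's round blue grip bar, 10 mm in diameter, 72 mm free length along the hinge direction, 125 mm from the hinge axis; circles about the hinge. Pinch it from above, across the bar; it turns in the grip. At the start it is 40 mm above the table, 35 mm clear of the paddle plate
- rig_hinge (a point): middle of the turn-over rig's hinge axis, 40 mm above the table; fixed. y along the hinge; x level, away from the robot to the pad. Black rubber pad level with the axis, x = 4 to 134 mm, y = -125 to 125 mm; plinths land with centres at about x = 50 to 60 mm. Hinge cheeks 52 mm high at y = -131 and 131 mm
- plinth_a_mid (a point): square terracotta plinth, 54 x 54 x 28 mm, 0.12 kg, flat sides; plain top up (z up) at the start; hollow underside 40 mm wide, 18 mm deep, 7 mm walls, with a round cream boss (20 mm) in the middle: sound. Point: its centre, half-way up; x, y square to its sides. Starts in one of the paddle's 3 pockets, 80 mm apart; all look alike until turned, order varies
- plinth_b_mid (a point): square terracotta plinth, 54 x 54 x 28 mm, 0.12 kg, flat sides; plain top up (z up) at the start; hollow underside 40 mm wide, 18 mm deep, 7 mm walls, with a round cream boss (20 mm) in the middle: sound. Point: its centre, half-way up; x, y square to its sides. Starts in one of the paddle's 3 pockets, 80 mm apart; all look alike until turned, order varies
- plinth_broken_mid (a point): square terracotta plinth, 54 x 54 x 28 mm, 0.12 kg, flat sides; plain top up (z up) at the start; hollow underside 40 mm wide, 18 mm deep, 7 mm walls, its boss missing, only a flat dark scar: the reject. Point: its centre, half-way up; x, y square to its sides. Starts in one of the paddle's 3 pockets, 80 mm apart; all look alike until turned, order varies
- reject_tray_in (a point): centre of the inner floor of the red reject tray, 130 x 130 mm outside, 4 mm walls, 22 mm high, floor about 4 mm above the table; fixed, empty, left or right of the rig. Axes along its sides. A like blue tray of sherds on the other side is not used
There are look-alikes about, which are no part of the job. Leave any purple, turquoise or yellow look-alike of the part that bears plinth_broken_mid alone.

How it is judged:
At the end, for the whole second after the job is handed in: Both sound plinths lie underside up (within 15 degrees) on the black pad; the one without a boss lies underside up (within 15 degrees) on the red tray's floor, its centre within 50 mm of the tray's along either side; the paddle is back flat (below 0.2 rad); all at rest (angle between each of plinth_a_mid, plinth_b_mid, plinth_broken_mid's own z axis and vertical above 2.88 rad and x of plinth_a_mid in the frame of rig_hinge between 0 and 0.14 m and y of plinth_a_mid in the frame of rig_hinge between -0.13 and 0.13 m and height (world z) of plinth_a_mid between 0.045 and 0.066 m and x of plinth_b_mid in the frame of rig_hinge between 0 and 0.14 m and y of plinth_b_mid in the frame of rig_hinge between -0.13 and 0.13 m and height (world z) of plinth_b_mid between 0.045 and 0.066 m and x of plinth_broken_mid in the frame of reject_tray_in between -0.05 and 0.05 m and y of plinth_broken_mid in the frame of reject_tray_in between -0.05 and 0.05 m and height (world z) of plinth_broken_mid below 0.03 m and value of joint paddle below 0.2 rad and linear speed of each of plinth_a, plinth_b, plinth_broken below 0.02 m/s); the robot touches nothing.
It fails at once if a sound plinth is put in the red tray ((x of plinth_a_mid in the frame of reject_tray_in between -0.06 and 0.06 m and y of plinth_a_mid in the frame of reject_tray_in between -0.06 and 0.06 m and height (world z) of plinth_a_mid below 0.045 m) or (x of plinth_b_mid in the frame of reject_tray_in between -0.06 and 0.06 m and y of plinth_b_mid in the frame of reject_tray_in between -0.06 and 0.06 m and height (world z) of plinth_b_mid below 0.045 m)).
It fails at once if the rejected plinth is let go more than 40 mm above its place in the red tray (x of plinth_broken_mid in the frame of reject_tray_in between -0.09 and 0.09 m and y of plinth_broken_mid in the frame of reject_tray_in between -0.09 and 0.09 m and height (world z) of plinth_broken_mid between 0.058 and 0.5 m and contact force between the fingers and plinth_broken below 0.05 N).
It also fails if it takes over 58 s, if anything falls off the work surface, if the arm or the gripper's body presses on something with over 40 N, if the wrist force passes 120 N, or if a joint passes its speed limit or range.

## Robot

A 7-joint arm with a two-finger parallel gripper is mounted at the origin on the work surface. World frame = base frame: x ahead of the robot, y to its left, z up, the work surface at z = 0. Lengths are in m, angles in rad, forces in N, time in s.
With the tool pointing down it reaches from about 0.425 to 0.925 m from the base axis. Payload 6.8 kg.
Tool frame: the origin (TCP) lies at the very end of the fingers, on their centre line; the grasp point (between the pads) lies 19 mm behind it; z points along the fingers, x is the direction in which the jaws open and shut, and the axes are right-handed (so a half turn about z gives the same grasp; the last joint's range is limited). The gripper opens to 85 mm and grips with 20 to 120 N. Pads are 22 mm wide; open, the fingers measure 114 mm over their backs; the gripper's body (76 mm by 85 mm) begins 54 mm behind the grasp point. The pads swing forward as they close: fully open they stand 13 mm farther back than shut.
Start: joints at [-1.376, 0.477, 0.022, 1.555, -0.011, 1.109, -0.083], TCP at [0.201, 0.644, 0.231] pointing down, gripper open.
Joint ranges: [-2.96, 2.96], [-0.34, 2.1], [-1.41, 1.46], [0.24, 2.44], [-1.37, 4.51], [0.17, 1.92], [-2.96, 2.96]. Speed limits (rad/s): [2.39, 2.39, 3.14, 3.14, 3.14, 3.14, 3.14].

## Interface

Orientations are given as a rotation vector (axis times angle).
In Python, from bench import * gives the robot as it stands.
- The arm moves only by the tool servo_tool, never from a script. Its argument "increments" is one flat list of numbers, 7 for each row, row after row: the shift along the tool's x, y, z in mm, then the turn, a rotation vector about the tool's x, y, z in rad, then the finger opening in mm, from 0 to 85.4. In form: [tx, ty, tz, wx, wy, wz, fingers, tx, ty, tz, wx, wy, wz, fingers, ...]. A call has exactly 8 rows; each row shifts and turns the commanded pose from where the row before left it, along the tool's axes as they then stand; what a row does not reach is not made up. A row lasts 1/8 s, in which the tool goes at most 62.5 mm and 10.7 degrees, less where a joint would pass 70% of its speed; a pose out of reach is approached as far as the arm can. A call is refused whole if a number of a shift passes 62.5 or a number of a turn 0.188, either way. A call with a gripper value outside its range is refused whole. The fingers move at their own pace and stop on an object; "squeeze" is the grip in N (left out, the last holds). Time passes only in rows, so rows that do not move let the fingers close, or fill a call up. It gives the time, the measured TCP pose, the force and the opening at its end, in the units of the state.
- get_obs(): the state, without advancing time (a new reading comes with each control period).
- grab_frame(name): name is "side" or "top"; returns (picture, depth): 420x560x3 uint8, red, green, blue; 420x560 float32, m along the optical axis (not along the pixel's ray), 0 where there is no reading.
- calibration(name): a dict with "fx", "fy", "cx", "cy" (pixels), "eye" and "orientation" of the camera in the world. Camera axes: x right, y up, looking along -z (the intrinsics and any distortion apply to the point x, -y, -z); pixel columns grow to the right and rows downward; lengths in m; the calibration is good to about 2 mm. A picture is of the moment at which its call begins. calibration takes no time and is no camera call.
- hand_in(): hands the job in, once; it reports no verdict.
The state is a dict: "clock": time; "joints": joint angles; "qvel": joint speeds; "tau": joint torques, N m; "tcp_pos": TCP position; "orientation": TCP orientation; "contact_force": force on the tool from outside, world axes, zero at the start; "moment": the same for the moment, N m; "grip_width": finger opening in m.
Only numpy, scipy, OpenCV 4.12 (cv2) and the standard library are available. Lean on these libraries where they do the work, as an engineer would, in place of code of your own. Each camera call takes 0.05 s, during which the arm holds its last target.

## Working session

There is one attempt and no reset: what is moved stays moved. The work goes in short steps, Python scripts to look and compute and a tool call to move; the robot and the scene stay as the last step left them, time stands still between calls to the robot, and variables do not carry over. Pictures are saved under pics/ and viewed, and the job is handed in when it is done.

Besides the shell and the picture viewer there is one more tool, called after ">>>" as name(argument=value, ...) on one line, values as JSON. servo_tool: Moves the arm, as the interface text tells. Its arguments: {"type":"object","properties":{"increments":{"type":"array","items":{"type":"number"}},"squeeze":{"type":"number"}},"required":["increments"]}

```bash
mkdir -p pics; ls
python3 - <<'E'
from bench import *
import cv2
o=get_obs();print(o)
for n in("top","side"):
    p,d=grab_frame(n);cv2.imwrite(f"pics/{n}0.png",p[:,:,::-1]);
    import numpy as np; np.save(f"pics/{n}0.npy",d)
    print(calibration(n))
E
```

```text
pics
{'clock': 0.0, 'joints': array([-1.37607525,  0.4778308 ,  0.02229392,  1.55645995, -0.01149928,
        1.10927675, -0.08309177]), 'qvel': array([-7.39642467e-04, -1.22112793e-03,  1.74531307e-04, -3.66791927e-04,
       -2.75768856e-06,  4.35862904e-04, -4.44992863e-04]), 'tau': array([-2.77964045e-04, -5.96433592e+01,  1.60700910e+00, -2.81194121e+01,
        1.22710966e-02,  9.30697366e-03,  1.98756339e-05]), 'tcp_pos': array([0.20110501, 0.64372477, 0.23030064]), 'orientation': array([ 2.53006961e+00,  1.86034642e+00, -2.22252694e-03]), 'contact_force': array([-0.16151764, -0.76072118,  0.42714694]), 'moment': array([-0.00524857, -0.01080603,  0.02046638]), 'grip_width': 0.08542810466479246}
{'fx': 510.13000095229955, 'fy': 510.13000095229955, 'cx': 289.79466864049175, 'cy': 209.1260276860178, 'eye': array([0.40835303, 0.01241286, 1.12370509]), 'orientation': array([ 0.03886874, -0.0710497 , -1.57364781])}
{'fx': 414.95407575909024, 'fy': 414.95407575909024, 'cx': 274.1080641197988, 'cy': 208.32850218484714, 'eye': array([ 0.37315336, -0.57006188,  0.65344825]), 'orientation': array([ 0.76548496, -0.08872075, -0.21908785])}
```

View pics/top0.png

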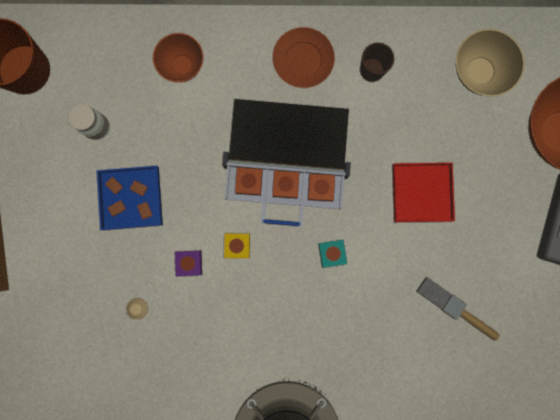

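View pics/side0.png

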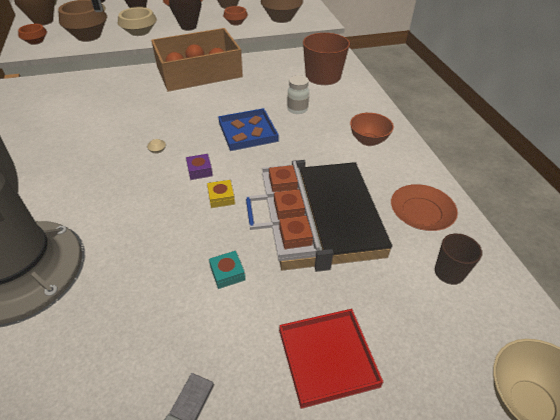

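The top view (0.40 x 1.1 m region) shows the rig: pad at about (288,130), three plinths at (248,180), (286,184) and (322,187), and the blue bar at (281,222). The red tray is at (423,192) and the blue sherd tray at (130,198). The look-alikes are purple (188,263), yellow (236,245) and turquoise (333,253). The plinths I want are only the three terracotta ones on the paddle.

```bash
cat > h.py <<'E'
import numpy as np, cv2
from scipy.spatial.transform import Rotation as R
from bench import *
def ray(n,u,v):
    c=calibration(n);d=np.array([(u-c['cx'])/c['fx'],-(v-c['cy'])/c['fy'],-1.])
    return np.array(c['eye']),R.from_rotvec(c['orientation']).apply(d)
def onz(n,u,v,z):
    e,d=ray(n,u,v);return e+d*(z-e[2])/d[2]
def dep(n,u,v,D):
    e,d=ray(n,u,v);return e+d*D[int(round(v)),int(round(u))]
def hsv(p): return cv2.cvtColor(p,cv2.COLOR_RGB2HSV)
def blobs(m,amin=30):
    cs,_=cv2.findContours(m.astype(np.uint8),cv2.RETR_EXTERNAL,cv2.CHAIN_APPROX_NONE)
    return [c for c in cs if cv2.contourArea(c)>=amin]
E
python3 - <<'E'
from h import *
p=cv2.imread("pics/top0.png")[:,:,::-1].copy();D=np.load("pics/top0.npy");H=hsv(p)
h,s,v=[H[:,:,i].astype(int) for i in range(3)]
def rep(name,m,z,n="top",amin=30):
    for c in blobs(m,amin):
        r=cv2.minAreaRect(c); b=cv2.boxPoints(r)
        w=np.array([onz(n,*q,z) for q in b])[:,:2]
        print(name,np.round(r[0],1),np.round(r[1],1),'ctr',np.round(onz(n,*r[0],z),4),'corners',np.round(w,3).tolist())
blue=(h>105)&(h<125)&(s>120)&(v>60)
rep('blue',blue,0.045)
red=((h<4)|(h>176))&(s>200)&(v>100); rep('red',red,0.022,amin=300)
blk=(v<35)
m=np.zeros_like(blk);m[80:190,215:360]=1
rep('pad',blk&m,0.04,amin=300)
ter=(h<14)&(s>90)&(v>60)
m=np.zeros_like(blk);m[160:205,225:345]=1
rep('ter',ter&m,0.068,amin=100)
for q in [(281,222),(423,192),(288,130),(248,180),(286,184),(322,187)]: print(q,np.round(dep("top",*q,D),3))
cv2.imwrite("pics/crop0.png",cv2.resize(p[80:280,160:360,::-1],None,fx=3,fy=3,interpolation=cv2.INTER_CUBIC))
p=cv2.imread("pics/side0.png")[:,:,::-1].copy();H=hsv(p)
h,s,v=[H[:,:,i].astype(int) for i in range(3)]
rep('sblue',(h>105)&(h<125)&(s>120)&(v>60),0.04,"side")
rep('sred',((h<4)|(h>176))&(s>200)&(v>100),0.01,"side",300)
E
```

```text
blue [281.5 222.2] [35.2  2.9] ctr [0.4561 0.0079 0.045 ] corners [[0.456, 0.045], [0.462, 0.045], [0.456, -0.03], [0.45, -0.029]]
blue [128.7 197.4] [59.3 61.8] ctr [0.5096 0.33   0.045 ] corners [[0.567, 0.401], [0.577, 0.271], [0.452, 0.26], [0.442, 0.388]]
red [421.9 192.8] [55.9 54.7] ctr [ 0.5204 -0.2988  0.022 ] corners [[0.58, -0.238], [0.584, -0.359], [0.461, -0.359], [0.458, -0.24]]
pad [289.4 133.8] [116.3  58.6] ctr [ 0.6467 -0.0098  0.04  ] corners [[0.594, 0.12], [0.721, 0.109], [0.7, -0.141], [0.572, -0.128]]
ter [321.1 186.8] [25.5 26.2] ctr [ 0.5288 -0.0748  0.068 ] corners [[0.503, -0.046], [0.558, -0.05], [0.555, -0.103], [0.5, -0.099]]
ter [285.4 183.7] [25.1 26.2] ctr [ 5.353e-01 -4.000e-04  6.800e-02] corners [[0.51, 0.028], [0.565, 0.024], [0.561, -0.029], [0.506, -0.024]]
ter [248.4 180.6] [25.7 26.3] ctr [0.5421 0.0766 0.068 ] corners [[0.517, 0.105], [0.572, 0.101], [0.568, 0.048], [0.513, 0.052]]
(281, 222) [0.457 0.009 0.047]
(423, 192) [ 0.524 -0.306  0.006]
(288, 130) [ 0.654 -0.007  0.045]
(248, 180) [0.543 0.077 0.07 ]
(286, 184) [ 0.534 -0.002  0.07 ]
(322, 187) [ 0.529 -0.077  0.066]
sblue [249.3 211. ] [26.4  3.4] ctr [0.4577 0.0119 0.04  ] corners [[0.457, 0.05], [0.465, 0.05], [0.458, -0.024], [0.451, -0.024]]
sblue [248.2 128.2] [34.8 54.8] ctr [0.5096 0.2973 0.04  ] corners [[0.443, 0.369], [0.591, 0.383], [0.572, 0.231], [0.438, 0.221]]
sred [329.9 357.4] [73.9 75.4] ctr [ 0.5265 -0.3077  0.01  ] corners [[0.466, -0.247], [0.598, -0.241], [0.582, -0.363], [0.465, -0.365]]
```

View pics/crop0.png

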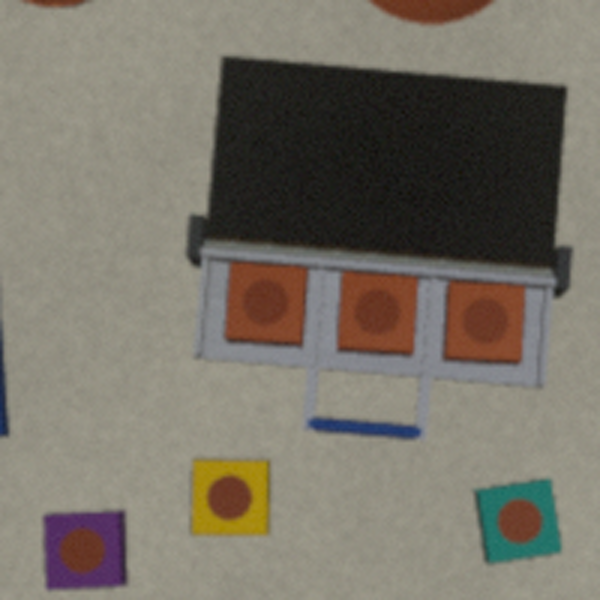

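```bash
cat >> h.py <<'E'
def down(a): return R.from_matrix(np.array([[np.cos(a),np.sin(a),0],[np.sin(a),-np.cos(a),0],[0,0,-1.]]))
def plan(wps,p0=None,r0=None):
    """wps: (pos,yaw or R,rows,open). prints rounded rows, 8 per call"""
    o=get_obs()
    p=np.array(o['tcp_pos']) if p0 is None else np.array(p0); r=R.from_rotvec(o['orientation']) if r0 is None else r0
    out=[]
    for pos,yaw,n,op in wps:
        tgt=down(yaw) if np.isscalar(yaw) else yaw
        ps=p.copy();rs=r;rv=(rs.inv()*tgt).as_rotvec()
        for k in range(1,n+1):
            gp=ps+(np.array(pos)-ps)*k/n; gr=rs*R.from_rotvec(rv*k/n)
            t=np.round(r.inv().apply(gp-p)*1000,1); w=np.round((r.inv()*gr).as_rotvec(),3)
            t=np.where(np.abs(t)>62.5,np.sign(t)*62.5,t)
            p=p+r.apply(t/1000); r=r*R.from_rotvec(w)
            out.append([*t,*w,op])
    for i,x in enumerate(out):
        if i%8==0: print('--call')
        print(", ".join(f"{v:g}" for v in x)+",")
    print('end',np.round(p,4),np.round(r.as_rotvec(),4))
HY=-0.0876
HX=np.array([np.cos(HY),np.sin(HY),0]);HYv=np.array([-np.sin(HY),np.cos(HY),0])
BAR=np.array([0.457,0.0095,0.040]);HINGE=BAR+0.125*HX
def rig(x,y,z): return HINGE*[1,1,0]+HX*x+HYv*y+np.array([0,0,z])
E
python3 - <<'E'
from h import *
print(HINGE, rig(69,0,0) if 0 else rig(.069,0,0.04))
plan([((0.42,0.33,0.2),0.6,7,26),(rig(-.125,0,0.10),HY,7,26),(rig(-.125,0,0.10),HY,2,26)])
E
```

```text
[ 0.5815207 -0.001436   0.04     ] [ 0.65025612 -0.00747267  0.04      ]
--call
-33.5, 43.2, 4.4, 0, 0, 0.095, 26,
-29.2, 46.2, 4.4, 0, 0, 0.096, 26,
-24.6, 48.8, 4.4, 0, 0.001, 0.095, 26,
-19.9, 50.9, 4.4, 0, -0, 0.096, 26,
-15, 52.5, 4.4, 0, 0, 0.095, 26,
-9.8, 53.8, 4.4, 0.001, 0, 0.096, 26,
-4.7, 54.4, 4.3, -0, 0, 0.095, 26,
-21.5, 40.8, 14.3, -0, 0, 0.098, 26,
--call
-17.4, 42.7, 14.3, -0, 0, 0.098, 26,
-13.1, 44.2, 14.2, -0, 0, 0.099, 26,
-8.7, 45.2, 14.3, -0, 0, 0.098, 26,
-4.3, 45.9, 14.3, 0, 0, 0.098, 26,
0.3, 46.1, 14.3, 0, 0, 0.098, 26,
4.8, 45.9, 14.3, 0, 0.001, 0.099, 26,
0, -0, -0, 0, -0, -0, 26,
0, -0, -0, 0, -0, -0, 26,
end [0.457  0.0095 0.1   ] [ 3.1385e+00 -1.3810e-01  7.0000e-04]
```

>>> servo_tool(increments=[-33.5, 43, 4.4, 0, 0, 0.095, 26, -29, 46, 4.4, 0, 0, 0.096, 26, -24.5, 49, 4.4, 0, 0.001, 0.095, 26, -20, 51, 4.4, 0, 0, 0.096, 26, -15, 52.5, 4.4, 0, 0, 0.095, 26, -10, 54, 4.4, 0.001, 0, 0.096, 26, -4.5, 54.5, 4.4, 0, 0, 0.095, 26, -21.5, 41, 14.3, 0, 0, 0.098, 26], squeeze=40)

```text
clock: 1.1
tcp_pos: [0.428, 0.2828, 0.1863]
orientation: [-3.044, -0.771, -0.004]
contact_force: [-0.2, -0.2, -0.1]
grip_width: 0.0259
```

>>> servo_tool(increments=[-17.5, 42.5, 14.3, 0, 0, 0.098, 26, -13, 44, 14.3, 0, 0, 0.098, 26, -8.5, 45, 14.3, 0, 0, 0.098, 26, -4.5, 46, 14.3, 0, 0, 0.098, 26, 0.3, 46, 14.3, 0, 0, 0.098, 26, 5, 46, 14.3, 0, 0.001, 0.099, 26, 0, 0, 0, 0, 0, 0, 26, 0, 0, 0, 0, 0, 0, 26])

```text
clock: 2.1
tcp_pos: [0.4575, 0.011, 0.0997]
orientation: [-3.137, 0.135, -0.001]
contact_force: [-0.0, 0.5, -0.2]
grip_width: 0.0259
```

Run:
```python
from h import *
for n in("top","side"):
    p,d=grab_frame(n);cv2.imwrite(f"pics/{n}1.png",p[:,:,::-1])
    c=p[100:300,160:440] if n=="top" else p[80:300,150:400]
    cv2.imwrite(f"pics/{n}1c.png",cv2.resize(c[:,:,::-1],None,fx=2.5,fy=2.5))
o=get_obs();print(o['clock'],o['tcp_pos'],o['orientation'],o['grip_width'],o['contact_force'])
plan([(rig(-.125,0,0.021),HY,4,26),(rig(-.125,0,0.021),HY,4,0)])
```

```text
2.2 [0.45778143 0.01188551 0.09991625] [-3.13651595e+00  1.32330842e-01 -1.62557536e-03] 0.025765338871847225 [0.05450285 0.10133591 0.18240419]
--call
-0.2, 0.7, 19.7, -0.001, -0, 0.001, 26,
-0.1, 0.6, 19.8, -0, -0, 0.001, 26,
-0.2, 0.6, 19.7, -0.001, -0.001, 0, 26,
-0.1, 0.6, 19.7, -0, 0, 0.001, 26,
-0, 0, 0, -0, 0, 0, 0,
-0, 0, 0, -0, 0, 0, 0,
-0, 0, 0, -0, 0, 0, 0,
-0, 0, 0, -0, 0, 0, 0,
end [0.457  0.0095 0.021 ] [-3.1383e+00  1.3710e-01  1.0000e-04]
```

View pics/side1c.png

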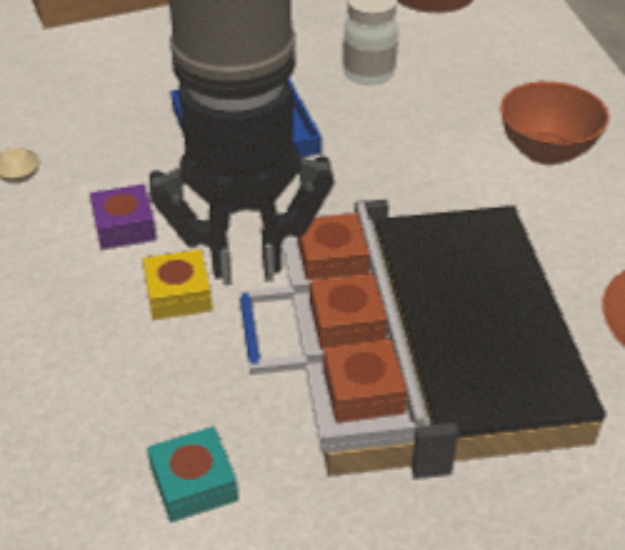

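View pics/top1c.png

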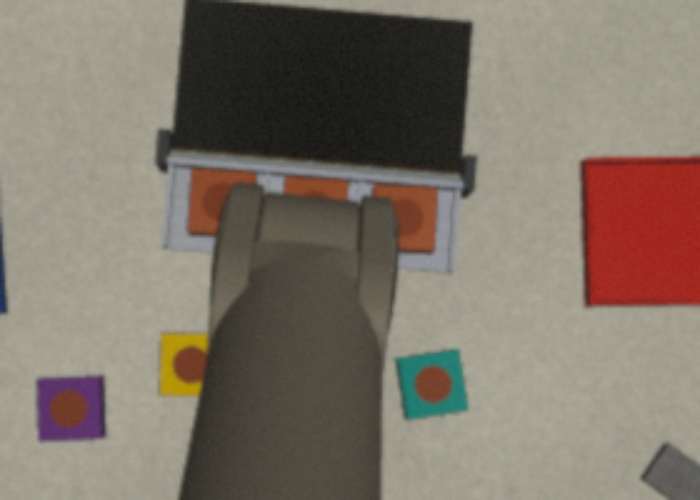

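Both views show the open fingers straddling the bar, with the tips around (245,280) in the side crop and the bar at (250,328). The way down is clear, so I'll descend and pinch.

>>> servo_tool(increments=[-0.2, 0.7, 20, -0.001, 0, 0.001, 26, -0.2, 0.6, 20, 0, 0, 0.001, 26, -0.2, 0.6, 20, -0.001, -0.001, 0, 26, 0, 0.6, 19, 0, 0, 0.001, 26, 0, 0, 0, 0, 0, 0, 26, 0, 0, 0, 0, 0, 0, 4, 0, 0, 0, 0, 0, 0, 4, 0, 0, 0, 0, 0, 0, 4], squeeze=40)

```text
clock: 3.2
tcp_pos: [0.4567, 0.0088, 0.0213]
orientation: [-3.138, 0.14, 0.001]
contact_force: [-2.8, 2.5, 5.9]
grip_width: 0.0087
```

Run:
```python
from h import *
p,d=grab_frame("side")
cv2.imwrite("pics/side2c.png",cv2.resize(p[80:300,150:400,::-1],None,fx=2.5,fy=2.5))
o=get_obs();print(o['clock'],o['tcp_pos'],o['orientation'],o['grip_width'],o['contact_force'])
```

```text
3.25 [0.4566665  0.00885398 0.02128167] [-3.13769614e+00  1.40142434e-01  8.62169771e-04] 0.00841171626594136 [-3.27327659  2.79537385  7.11577395]
```

View pics/side2c.png

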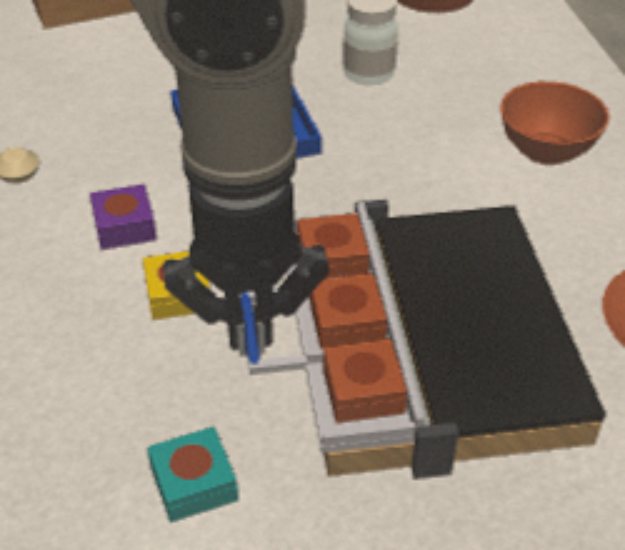

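The fingers hold the bar at an opening of 8.4 mm, at about (250,328) in the crop. Next I'll compute the arc.

Run:
```python
from h import *
th=np.linspace(0,2.1,33);r=125
x=-r*np.cos(th);z=r*np.sin(th);X,Z=x[0],z[0]
for i in range(1,33):
    if i%8==1:print('--')
    a=round((x[i]-X)*2)/2;b=round((z[i]-Z)*2)/2;X+=a;Z+=b
    print(f"{a:g}, 0, {-b:g}, 0,0,0, 4,",end=' ')
```

```text
--
0.5, 0, -8, 0,0,0, 4, 0.5, 0, -8.5, 0,0,0, 4, 1.5, 0, -8, 0,0,0, 4, 2, 0, -8, 0,0,0, 4, 2, 0, -8, 0,0,0, 4, 3, 0, -7.5, 0,0,0, 4, 3.5, 0, -7.5, 0,0,0, 4, 4, 0, -7, 0,0,0, 4, --
4, 0, -7, 0,0,0, 4, 5, 0, -7, 0,0,0, 4, 5, 0, -6, 0,0,0, 4, 6, 0, -6, 0,0,0, 4, 6, 0, -5.5, 0,0,0, 4, 6, 0, -5.5, 0,0,0, 4, 7, 0, -4.5, 0,0,0, 4, 7, 0, -4.5, 0,0,0, 4, --
7, 0, -4, 0,0,0, 4, 7.5, 0, -3, 0,0,0, 4, 7.5, 0, -3, 0,0,0, 4, 8, 0, -2.5, 0,0,0, 4, 8, 0, -1.5, 0,0,0, 4, 8, 0, -1.5, 0,0,0, 4, 8.5, 0, -1, 0,0,0, 4, 8, 0, -0, 0,0,0, 4, --
8, 0, 0.5, 0,0,0, 4, 8.5, 0, 0.5, 0,0,0, 4, 8, 0, 1.5, 0,0,0, 4, 8, 0, 2, 0,0,0, 4, 8, 0, 2.5, 0,0,0, 4, 7.5, 0, 3, 0,0,0, 4, 7.5, 0, 3, 0,0,0, 4, 7, 0, 4, 0,0,0, 4,
```

>>> servo_tool(increments=[0.5, 0, -8, 0, 0, 0, 4, 0.5, 0, -8.5, 0, 0, 0, 4, 1.5, 0, -8, 0, 0, 0, 4, 2, 0, -8, 0, 0, 0, 4, 2, 0, -8, 0, 0, 0, 4, 3, 0, -7.5, 0, 0, 0, 4, 3.5, 0, -7.5, 0, 0, 0, 4, 4, 0, -7, 0, 0, 0, 4], squeeze=40)

```text
clock: 4.25
tcp_pos: [0.4717, 0.0074, 0.0833]
orientation: [-3.138, 0.141, 0.007]
contact_force: [-5.1, 5.8, -3.2]
grip_width: 0.0088
```

Run:
```python
from h import *
p,d=grab_frame("side")
cv2.imwrite("pics/side3c.png",cv2.resize(p[80:300,150:400,::-1],None,fx=2.5,fy=2.5))
o=get_obs();print(o['clock'],o['tcp_pos'],o['orientation'],o['grip_width'],o['contact_force'])
```

```text
4.3 [0.47212738 0.00740214 0.08398076] [-3.13757069  0.14066569  0.00668184] 0.008732054903224916 [-6.278826    5.21953193  3.49441324]
```

View pics/side3c.png

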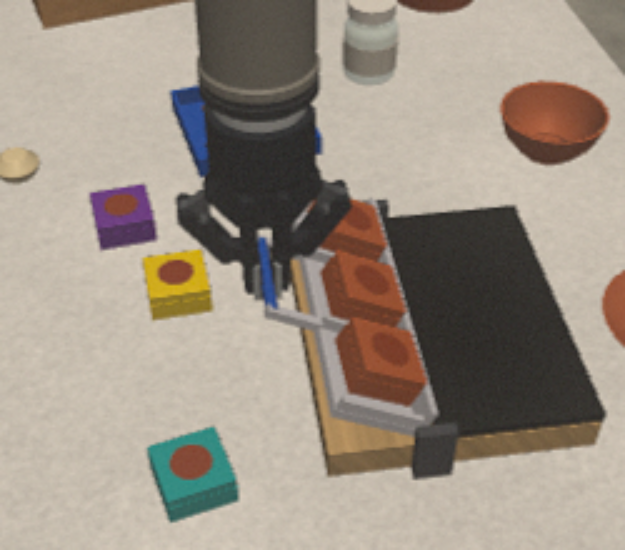

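The paddle is following, tilted about 0.5 rad with the plinths still in their pockets. I'll continue the swing.

>>> servo_tool(increments=[4, 0, -7, 0, 0, 0, 4, 5, 0, -7, 0, 0, 0, 4, 5, 0, -6, 0, 0, 0, 4, 6, 0, -6, 0, 0, 0, 4, 6, 0, -5.5, 0, 0, 0, 4, 6, 0, -5.5, 0, 0, 0, 4, 7, 0, -4.5, 0, 0, 0, 4, 7, 0, -4.5, 0, 0, 0, 4])

```text
clock: 5.3
tcp_pos: [0.5137, 0.0037, 0.1297]
orientation: [-3.136, 0.141, 0.02]
contact_force: [-21.0, 7.4, 22.8]
grip_width: 0.0081
```

>>> servo_tool(increments=[7, 0, -4, 0, 0, 0, 4, 7.5, 0, -3, 0, 0, 0, 4, 7.5, 0, -3, 0, 0, 0, 4, 8, 0, -2.5, 0, 0, 0, 4, 8, 0, -1.5, 0, 0, 0, 4, 8, 0, -1.5, 0, 0, 0, 4, 8.5, 0, -1, 0, 0, 0, 4, 8, 0, 0, 0, 0, 0, 4])

```text
clock: 6.3
tcp_pos: [0.5821, -0.0022, 0.147]
orientation: [-3.137, 0.141, -0.0]
contact_force: [-4.2, 5.7, 5.2]
grip_width: 0.0084
```

Run:
```python
from h import *
p,d=grab_frame("side")
cv2.imwrite("pics/side4c.png",cv2.resize(p[80:300,150:400,::-1],None,fx=2.5,fy=2.5))
o=get_obs();print(o['clock'],o['tcp_pos'],o['orientation'],o['grip_width'],o['contact_force'])
q=o['tcp_pos']-HINGE;print(q@HX,q@HYv,q[2])
```

```text
6.35 [ 0.58308795 -0.00227945  0.1470718 ] [-3.13743636e+00  1.40487288e-01 -1.54093404e-03] 0.008142212630058168 [-1.52692471  5.71620766  5.67333929]
0.0016350314839050056 -0.0007031015901512033 0.10707179999544122
```

View pics/side4c.png

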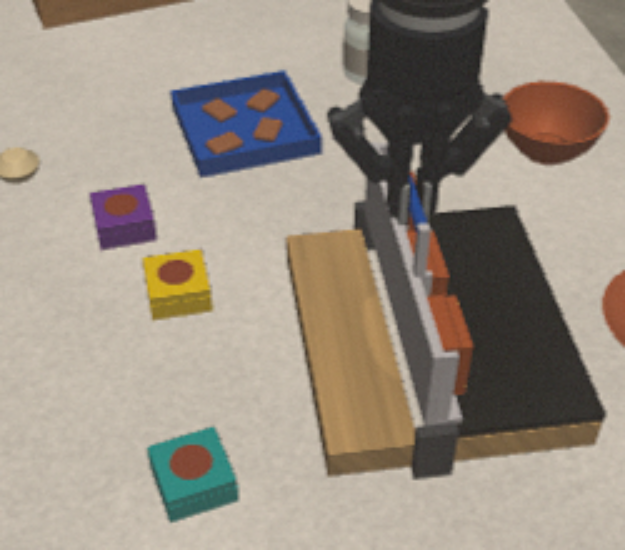

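The paddle is upright and the plinths are still on it. On past the tipping point.

>>> servo_tool(increments=[8, 0, 0.5, 0, 0, 0, 4, 8.5, 0, 0.5, 0, 0, 0, 4, 8, 0, 1.5, 0, 0, 0, 4, 8, 0, 2, 0, 0, 0, 4, 8, 0, 2.5, 0, 0, 0, 4, 7.5, 0, 3, 0, 0, 0, 4, 7.5, 0, 3, 0, 0, 0, 4, 6, 0, 3.5, 0, 0, 0, 4])

```text
clock: 7.35
tcp_pos: [0.6431, -0.0079, 0.1298]
orientation: [-3.138, 0.141, 0.001]
contact_force: [-3.2, 4.8, 2.8]
grip_width: 0.0084
```

Run:
```python
from h import *
p,d=grab_frame("side")
cv2.imwrite("pics/side5c.png",cv2.resize(p[80:300,150:400,::-1],None,fx=2.5,fy=2.5))
o=get_obs();print(o['clock'],o['tcp_pos'],o['orientation'],o['grip_width'],o['contact_force'])
q=o['tcp_pos']-HINGE;print(q@HX,q@HYv,q[2])
```

```text
7.4 [ 0.64366832 -0.00796481  0.12941102] [-3.13828407e+00  1.40334433e-01  2.23133194e-04] 0.00838372421412524 [-0.07509649  4.32891742 -0.37381796]
0.06248051566147195 -0.0010666042627879744 0.08941102221976582
```

View pics/side5c.png

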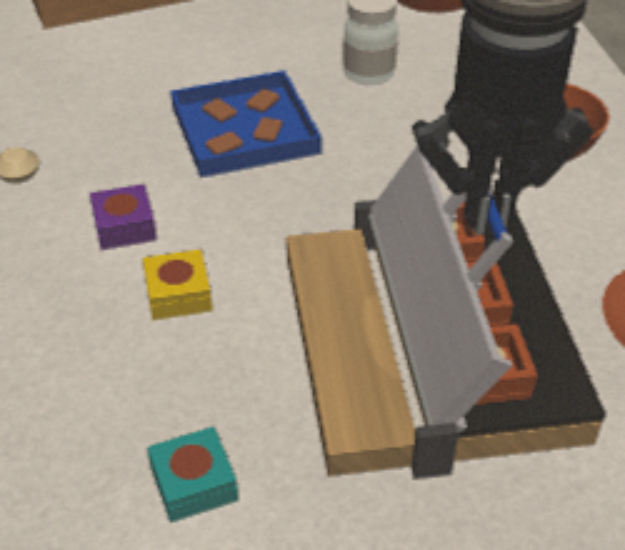

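All three have tipped and their hollow undersides are visible. I'll swing the paddle back along the reverse arc.

>>> servo_tool(increments=[-6, 0, -3.5, 0, 0, 0, 4, -7.5, 0, -3, 0, 0, 0, 4, -7.5, 0, -3, 0, 0, 0, 4, -8, 0, -2.5, 0, 0, 0, 4, -8, 0, -2, 0, 0, 0, 4, -8, 0, -1.5, 0, 0, 0, 4, -8.5, 0, -0.5, 0, 0, 0, 4, -8, 0, -0.5, 0, 0, 0, 4])

```text
clock: 8.4
tcp_pos: [0.5844, -0.0028, 0.1478]
orientation: [-3.138, 0.141, -0.012]
contact_force: [6.2, 4.7, -0.3]
grip_width: 0.0086
```

>>> servo_tool(increments=[-8, 0, 0, 0, 0, 0, 4, -8.5, 0, 1, 0, 0, 0, 4, -8, 0, 1.5, 0, 0, 0, 4, -8, 0, 1.5, 0, 0, 0, 4, -8, 0, 2.5, 0, 0, 0, 4, -7.5, 0, 3, 0, 0, 0, 4, -7.5, 0, 3, 0, 0, 0, 4, -7, 0, 4, 0, 0, 0, 4])

```text
clock: 9.4
tcp_pos: [0.5211, 0.0024, 0.1312]
orientation: [-3.137, 0.142, -0.008]
contact_force: [-0.3, 3.9, 10.4]
grip_width: 0.0083
```

>>> servo_tool(increments=[-7, 0, 4.5, 0, 0, 0, 4, -7, 0, 4.5, 0, 0, 0, 4, -6, 0, 5.5, 0, 0, 0, 4, -6, 0, 5.5, 0, 0, 0, 4, -6, 0, 6, 0, 0, 0, 4, -5, 0, 6, 0, 0, 0, 4, -5, 0, 7, 0, 0, 0, 4, -4, 0, 7, 0, 0, 0, 4])

```text
clock: 10.4
tcp_pos: [0.4739, 0.0066, 0.0829]
orientation: [3.138, -0.141, 0.001]
contact_force: [2.0, 4.1, 3.0]
grip_width: 0.0083
```

>>> servo_tool(increments=[-4, 0, 7, 0, 0, 0, 4, -3.5, 0, 7.5, 0, 0, 0, 4, -3, 0, 7.5, 0, 0, 0, 4, -2, 0, 8, 0, 0, 0, 4, -2, 0, 8, 0, 0, 0, 4, -1.5, 0, 8, 0, 0, 0, 4, -0.5, 0, 8.5, 0, 0, 0, 4, -0.5, 0, 8, 0, 0, 0, 4])

```text
clock: 11.4
tcp_pos: [0.4566, 0.008, 0.0201]
orientation: [3.138, -0.141, -0.001]
contact_force: [1.4, 2.4, 4.1]
grip_width: 0.0083
```

Run:
```python
from h import *
p,d=grab_frame("side")
cv2.imwrite("pics/side6c.png",cv2.resize(p[80:300,150:400,::-1],None,fx=2.5,fy=2.5))
o=get_obs();print(o['clock'],o['tcp_pos'],o['orientation'],o['grip_width'],o['contact_force'])
q=o['tcp_pos']-HINGE;print(q@HX,q@HYv,q[2])
```

```text
11.45 [0.45646394 0.00787805 0.01949697] [ 3.13753916e+00 -1.41361507e-01 -1.57916359e-03] 0.008430183962661805 [ 4.73940287  2.35351102 -2.36436629]
-0.12539210147047666 -0.0016626246827353523 -0.02050302960725952
```

View pics/side6c.png

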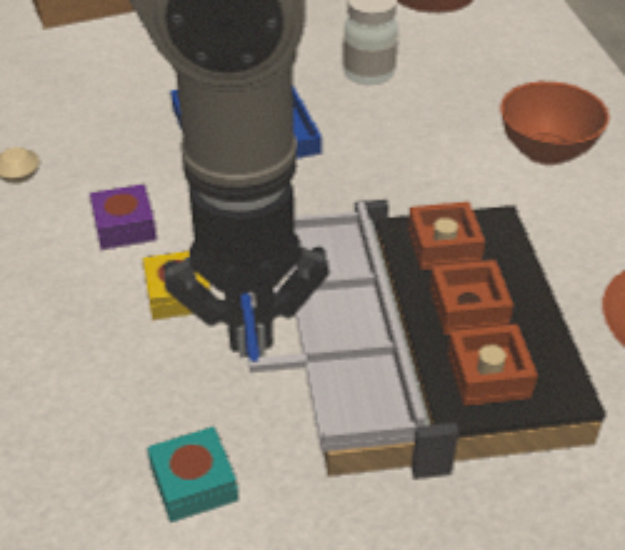

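The plinth in the middle pocket, at (470,295) in the crop, has no boss. The two outer ones show cream bosses at (446,228) and (491,358). The paddle is flat, so I'll let go of the bar and rise.

>>> servo_tool(increments=[0, 0, 0, 0, 0, 0, 25, 0, 0, 0, 0, 0, 0, 25, 0, 0, -15, 0, 0, 0, 25, 0, 0, -30, 0, 0, 0, 25, 0, 0, -45, 0, 0, 0, 25, 0, 0, -50, 0, 0, 0, 25, -10, 0, -30, 0, 0, 0, 25, 0, 0, 0, 0, 0, 0, 25])

```text
clock: 12.45
tcp_pos: [0.4476, 0.0091, 0.1933]
orientation: [-3.136, 0.142, -0.006]
contact_force: [-0.3, 0.0, -0.1]
grip_width: 0.0249
```

Run:
```python
from h import *
for n in("top","side"):
    p,d=grab_frame(n);cv2.imwrite(f"pics/{n}7.png",p[:,:,::-1]);np.save(f"pics/{n}7.npy",d)
    c=p[60:300,160:480] if n=="top" else p[80:300,150:400]
    cv2.imwrite(f"pics/{n}7c.png",cv2.resize(c[:,:,::-1],None,fx=2.5,fy=2.5))
    H=hsv(p);h,s,v=[H[:,:,i].astype(int) for i in range(3)]
    m=np.zeros(h.shape,bool)
    if n=="top": m[95:175,215:360]=1
    else: m[150:250,305:380]=1
    for c in blobs((h<16)&(s>100)&(v>50)&m,150):
        r=cv2.minAreaRect(c);b=cv2.boxPoints(r)
        w=np.array([onz(n,*q,.068) for q in b])[:,:2]
        ctr=onz(n,*r[0],.068);e=w[1]-w[0];f=w[2]-w[1]
        q=ctr-HINGE
        print(n,np.round(r[0],1),np.round(r[1],1),np.round(ctr,4),'rig',np.round([q@HX,q@HYv],4),np.linalg.norm(e),np.linalg.norm(f),np.arctan2(e[1],e[0]),np.arctan2(f[1],f[0]))
    mr=((h<4)|(h>176))&(s>180)&(v>80)
    for c in blobs(mr,800):
        r=cv2.minAreaRect(c);print('red',r,onz(n,*r[0],.006))
o=get_obs();print(o['clock'],o['tcp_pos'],o['orientation'],o['grip_width'],o['contact_force'])
```

```text
top [324.6 140. ] [27.3 28.2] [ 0.6274 -0.083   0.068 ] rig [ 0.0528 -0.0772] 0.05988779241834454 0.05741354401700311 -0.09295905646505047 -1.658203643426195
top [289.2 135.6] [27.4 28.3] [ 0.6367 -0.0088  0.068 ] rig [ 0.0556 -0.0025] 0.06010401247926969 0.057554696266713064 -0.08441702512723746 -1.65451214789043
top [252.2 133.6] [27.7 28.4] [0.641  0.0686 0.068 ] rig [0.0531 0.0749] 0.060199137698391254 0.05794630448564942 -0.0792332496869386 -1.65454190522084
red ((423.47625732421875, 192.0005645751953), (57.34088897705078, 58.36440658569336), 88.63607025146484) [ 0.52377626 -0.30683816  0.006     ]
side [339.  200.5] [86.6 32. ] [ 0.6339 -0.027   0.068 ] rig [ 0.0545 -0.0209] 0.07802411132778157 0.2429793857720079 0.20964897898840176 -1.7178946509787634
red ((330.6751708984375, 355.0723571777344), (85.26348114013672, 84.29948425292969), 74.57783508300781) [ 0.52998136 -0.30262943  0.006     ]
12.55 [0.44655583 0.00911933 0.19094435] [-3.13790522e+00  1.41073968e-01  3.98303005e-05] 0.025210220431712786 [ 0.0758158  -0.70158777 -0.36149016]
```

View pics/side7c.png

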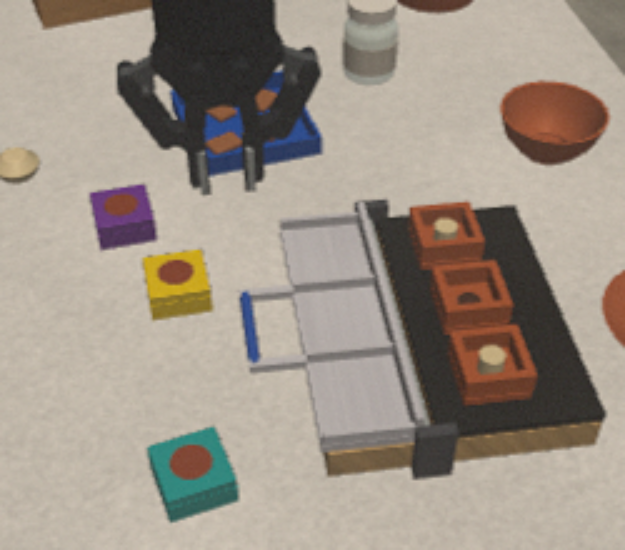

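View pics/top7c.png

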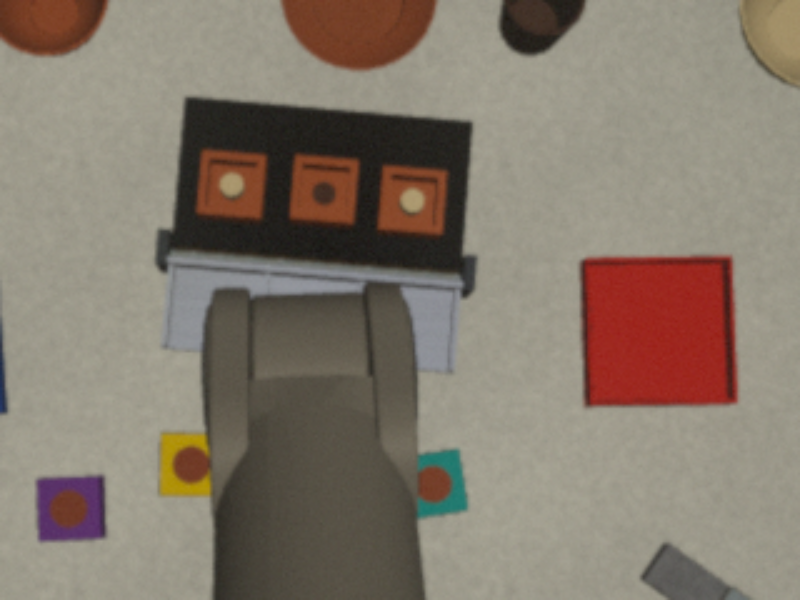

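The release was clean and the paddle lies flat. The broken plinth is at top-crop (324,193) with a dark scar, and the sound ones are at (232,185) and (412,200). I'll plan the grasp across rig x.

Run:
```python
from h import *
A=(0.639,-0.009,.12)
plan([(A,-0.086,5,72),((0.639,-0.009,.08),-0.086,2,72),((0.639,-0.009,.08),-0.086,1,72),((0.639,-0.009,.043),-0.086,3,72),((0.639,-0.009,.043),-0.086,5,45)])
```

```text
--call
38.7, 0.2, 14.2, -0, 0, -0.001, 72,
38.6, 0.2, 14.2, -0, 0, -0.001, 72,
38.7, 0.2, 14.2, -0, 0, -0, 72,
38.6, 0.2, 14.1, -0, 0, -0.001, 72,
38.7, 0.3, 14.2, -0.001, 0, -0.001, 72,
-0, 0, 20, 0, 0, 0, 72,
-0, 0, 20, 0, 0, 0, 72,
-0, 0, 0, 0, 0, 0, 72,
--call
-0, -0, 12.3, 0, 0, 0, 72,
-0, -0, 12.4, 0, 0, 0, 72,
-0, -0, 12.3, 0, 0, 0, 72,
-0, -0, 0, 0, 0, 0, 45,
-0, -0, 0, 0, 0, 0, 45,
-0, -0, 0, 0, 0, 0, 45,
-0, -0, 0, 0, 0, 0, 45,
-0, -0, 0, 0, 0, 0, 45,
end [ 0.639 -0.009  0.043] [ 3.1382e+00 -1.3480e-01 -1.0000e-04]
```

>>> servo_tool(increments=[38.5, 0.2, 14, 0, 0, -0.001, 72, 38.5, 0.2, 14, 0, 0, -0.001, 72, 39, 0.2, 14, 0, 0, 0, 72, 38.5, 0.2, 14.5, 0, 0, -0.001, 72, 38.5, 0.3, 14.5, 0, 0, -0.001, 72, 0, 0, 15, 0, 0, 0, 72, 0, 0, 15, 0, 0, 0, 72, 0, 0, 0, 0, 0, 0, 72])

```text
clock: 13.55
tcp_pos: [0.6367, -0.0091, 0.0878]
orientation: [3.138, -0.135, -0.007]
contact_force: [0.3, 0.0, 0.5]
grip_width: 0.0719
```

Run:
```python
from h import *
p,d=grab_frame("side")
cv2.imwrite("pics/side8c.png",cv2.resize(p[80:300,150:400,::-1],None,fx=2.5,fy=2.5))
plan([((0.639,-0.009,.043),-0.086,3,72)])
o=get_obs();print(o['clock'],o['tcp_pos'],o['orientation'],o['grip_width'],o['contact_force'])
```

```text
--call
0.5, -0.1, 15.3, 0, 0.001, -0, 72,
0.5, -0.1, 15.3, 0, 0.001, -0, 72,
0.4, -0, 15.4, 0.001, 0, -0, 72,
end [ 0.639 -0.009  0.043] [-3.1382e+00  1.3520e-01  7.0000e-04]
13.6 [ 0.63761313 -0.00908421  0.08896405] [ 3.13825037 -0.13524376 -0.00393727] 0.07198156909371886 [0.7503885  0.76717821 1.18302677]
```

View pics/side8c.png

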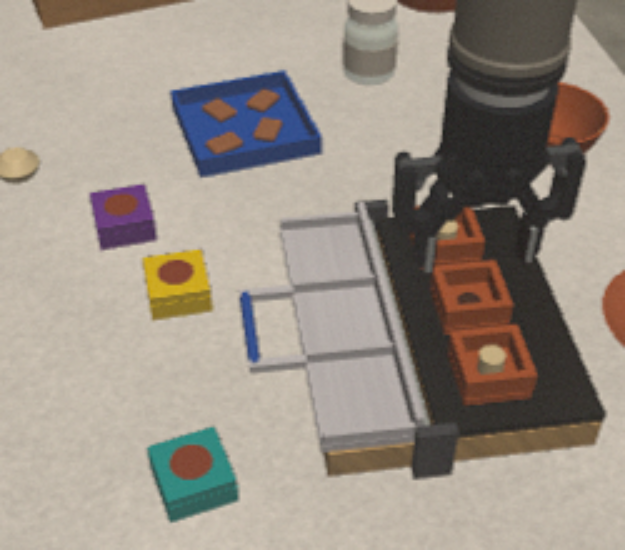

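The fingers straddle the middle plinth, with tips at (430,268) and (530,258) in the crop. I'll descend and grip.

>>> servo_tool(increments=[0, 0, 16, 0, 0, 0, 72, 0, 0, 15, 0, 0, 0, 72, 0, 0, 15, 0, 0, 0, 72, 0, 0, 0, 0, 0, 0, 72, 0, 0, 0, 0, 0, 0, 45, 0, 0, 0, 0, 0, 0, 45, 0, 0, 0, 0, 0, 0, 45, 0, 0, 0, 0, 0, 0, 45], squeeze=40)

```text
clock: 14.6
tcp_pos: [0.6393, -0.0092, 0.0441]
orientation: [3.138, -0.135, 0.001]
contact_force: [-0.4, 0.5, 1.3]
grip_width: 0.0533
```

Run:
```python
from h import *
p,d=grab_frame("side")
cv2.imwrite("pics/side9c.png",cv2.resize(p[80:300,150:400,::-1],None,fx=2.5,fy=2.5))
o=get_obs();print(o['clock'],o['tcp_pos'],o['orientation'],o['grip_width'],o['contact_force'])
```

```text
14.65 [ 0.63929399 -0.00915298  0.04406072] [ 3.13844826e+00 -1.35029483e-01  4.39706521e-04] 0.05344540157744724 [0.82331862 0.16113697 1.64307647]
```

View pics/side9c.png

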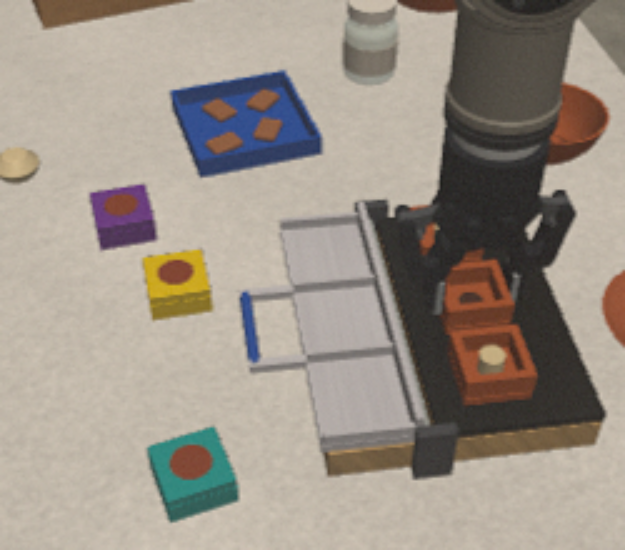

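The grip holds at 53.4 mm. Lifting first.

>>> servo_tool(increments=[0, 0, -8, 0, 0, 0, 45, 0, 0, -12, 0, 0, 0, 45, 0, 0, -20, 0, 0, 0, 45, 0, 0, -25, 0, 0, 0, 45, 0, 0, -25, 0, 0, 0, 45, 0, 0, -15, 0, 0, 0, 45, 0, 0, 0, 0, 0, 0, 45, 0, 0, 0, 0, 0, 0, 45], squeeze=45)

```text
clock: 15.65
tcp_pos: [0.6385, -0.0089, 0.148]
orientation: [3.138, -0.135, -0.002]
contact_force: [-0.7, 0.4, -1.2]
grip_width: 0.0532
```

Run:
```python
from h import *
p,d=grab_frame("side")
cv2.imwrite("pics/side10.png",p[:,:,::-1])
o=get_obs();print(o['clock'],o['tcp_pos'],o['orientation'],o['grip_width'],o['contact_force'])
T=np.array((0.526,-0.305,0))
plan([(T+[0,0,.14],0.0,14,45),(T+[0,0,.14],0.0,2,45),(T+[0,0,.03],0.0,6,45),(T+[0,0,.03],0.0,2,45)])
```

```text
15.7 [ 0.63834417 -0.00893128  0.14767289] [ 3.13821834 -0.13480494 -0.00326459] 0.05280606174477312 [ 0.16186374  0.46699927 -1.68385185]
--call
-6.2, 21.8, 0.6, 0, 0, -0.006, 45,
-6.3, 21.7, 0.5, 0, 0, -0.006, 45,
-6.4, 21.7, 0.6, 0, 0, -0.006, 45,
-6.6, 21.6, 0.6, 0, 0.001, -0.007, 45,
-6.7, 21.6, 0.6, 0, -0, -0.006, 45,
-6.9, 21.6, 0.5, 0, -0, -0.006, 45,
-7, 21.5, 0.6, 0, 0, -0.006, 45,
-7.1, 21.4, 0.6, 0, 0, -0.006, 45,
--call
-7.2, 21.5, 0.5, 0, 0, -0.006, 45,
-7.4, 21.4, 0.6, 0, 0, -0.006, 45,
-7.5, 21.3, 0.6, 0, 0.001, -0.006, 45,
-7.6, 21.3, 0.5, 0, -0, -0.007, 45,
-7.8, 21.2, 0.6, 0, -0, -0.006, 45,
-7.9, 21.2, 0.5, 0, 0, -0.006, 45,
0, 0, 0, 0, 0, 0, 45,
0, 0, 0, 0, 0, 0, 45,
--call
0, -0, 18.3, 0, 0, 0, 45,
0, -0, 18.4, 0, 0, 0, 45,
0, -0, 18.3, 0, 0, 0, 45,
0, -0, 18.4, 0, 0, 0, 45,
0, -0, 18.3, 0, 0, 0, 45,
0, -0, 18.3, 0, 0, 0, 45,
0, -0, 0, 0, 0, 0, 45,
0, -0, 0, 0, 0, 0, 45,
end [ 0.526 -0.305  0.03 ] [ 3.1411e+00  2.0000e-04 -2.0000e-04]
```

View pics/side10.png

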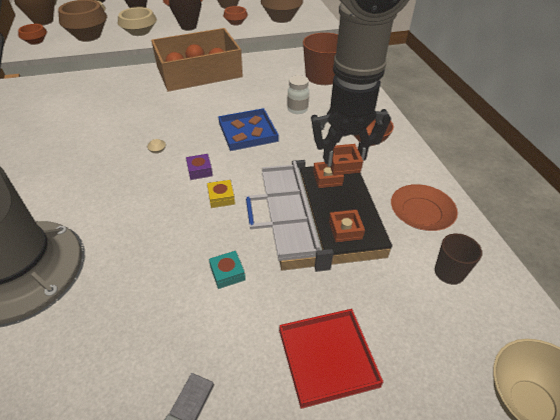

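The plinth is held level at (347,158) and both sound ones remain on the pad. Now over to the red tray.

>>> servo_tool(increments=[-6, 22, 0.5, 0, 0, -0.006, 45, -6.5, 21.5, 0.5, 0, 0, -0.006, 45, -6.5, 21.5, 0.5, 0, 0, -0.006, 45, -6.5, 21.5, 0.5, 0, 0.001, -0.007, 45, -6.5, 21.5, 0.5, 0, 0, -0.006, 45, -7, 21.5, 0.5, 0, 0, -0.006, 45, -7, 21.5, 0.5, 0, 0, -0.006, 45, -7, 21.5, 0.5, 0, 0, -0.006, 45])

```text
clock: 16.7
tcp_pos: [0.5741, -0.1784, 0.1437]
orientation: [3.141, -0.058, -0.002]
contact_force: [0.7, -0.7, -1.0]
grip_width: 0.0532
```

>>> servo_tool(increments=[-7, 21.5, 0.5, 0, 0, -0.006, 45, -7.5, 21.5, 0.5, 0, 0, -0.006, 45, -7.5, 21.5, 0.5, 0, 0.001, -0.006, 45, -7.5, 21.5, 0.5, 0, 0, -0.007, 45, -8, 21, 0.5, 0, 0, -0.006, 45, -8, 21, 0.5, 0, 0, -0.006, 45, 0, 0, 0, 0, 0, 0, 45, 0, 0, 0, 0, 0, 0, 45])

```text
clock: 17.7
tcp_pos: [0.527, -0.3037, 0.1411]
orientation: [-3.141, -0.001, -0.001]
contact_force: [-0.0, 0.7, -0.9]
grip_width: 0.0529
```

>>> servo_tool(increments=[0, 0, 15, 0, 0, 0, 45, 0, 0, 20, 0, 0, 0, 45, 0, 0, 20, 0, 0, 0, 45, 0, 0, 20, 0, 0, 0, 45, 0, 0, 15, 0, 0, 0, 45, 0, 0, 10, 0, 0, 0, 45, 0, 0, 0, 0, 0, 0, 45, 0, 0, 0, 0, 0, 0, 45])

```text
clock: 18.7
tcp_pos: [0.5274, -0.3052, 0.0423]
orientation: [3.141, -0.0, 0.004]
contact_force: [0.3, 0.2, -1.3]
grip_width: 0.0526
```

Run:
```python
from h import *
for n in("top","side"):
    p,d=grab_frame(n)
    c=p[100:300,340:500] if n=="top" else p[220:420,230:430]
    cv2.imwrite(f"pics/{n}11c.png",cv2.resize(c[:,:,::-1],None,fx=3,fy=3))
o=get_obs();print(o['clock'],o['tcp_pos'],o['orientation'],o['grip_width'],o['contact_force'])
plan([((.526,-.305,.01),0.0,4,45)])
```

```text
18.8 [ 0.52742315 -0.3052229   0.04246162] [ 3.14063649e+00 -2.40373055e-04  4.60640585e-03] 0.053144299027195856 [ 0.27578387  0.30544109 -0.30782283]
--call
-0.4, -0.1, 8.1, 0, -0.001, -0, 45,
-0.4, -0, 8.1, 0, -0, -0, 45,
-0.3, -0.1, 8.1, 0.001, -0.001, -0, 45,
-0.4, -0, 8.2, -0, -0.001, -0, 45,
end [ 0.526 -0.305  0.01 ] [-3.1415e+00  2.0000e-04  1.0000e-04]
```

View pics/side11c.png

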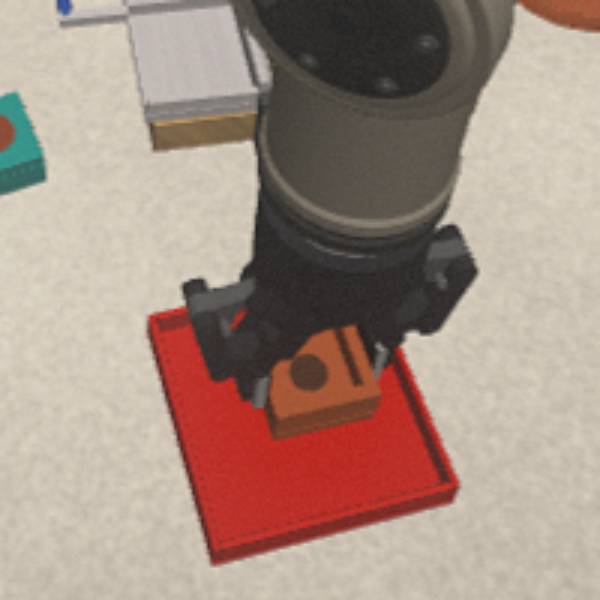

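View pics/top11c.png

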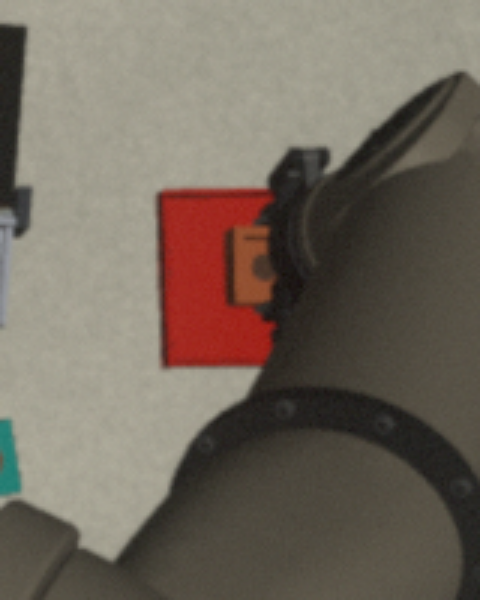

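In both views the plinth is over the middle of the red tray, with its underside up and the dark scar showing. Lowering the last 33 mm.

>>> servo_tool(increments=[0, 0, 12, 0, 0, 0, 45, 0, 0, 10, 0, 0, 0, 45, 0, 0, 6, 0, 0, 0, 45, 0, 0, 3, 0, 0, 0, 45, 0, 0, 1, 0, 0, 0, 45, 0, 0, 1, 0, 0, 0, 45, 0, 0, 0, 0, 0, 0, 45, 0, 0, 0, 0, 0, 0, 45])

```text
clock: 19.8
tcp_pos: [0.5271, -0.305, 0.0089]
orientation: [3.141, -0.0, 0.003]
contact_force: [0.1, -1.0, -1.9]
grip_width: 0.0531
```

Run:
```python
from h import *
o=get_obs();print(o['clock'],o['tcp_pos'],o['orientation'],o['grip_width'],o['contact_force'])
```

```text
19.8 [ 0.52709886 -0.3049615   0.0088978 ] [ 3.14106424e+00 -3.46357671e-05  3.05253144e-03] 0.053123842921963406 [ 0.06842685 -0.9685485  -1.91706557]
```

>>> servo_tool(increments=[0, 0, 1, 0, 0, 0, 45, 0, 0, 0, 0, 0, 0, 56, 0, 0, 0, 0, 0, 0, 64, 0, 0, 0, 0, 0, 0, 68, 0, 0, 0, 0, 0, 0, 68, 0, 0, -15, 0, 0, 0, 68, 0, 0, -30, 0, 0, 0, 68, 0, 0, -40, 0, 0, 0, 68])

```text
clock: 20.8
tcp_pos: [0.5264, -0.3047, 0.0939]
orientation: [3.142, -0.0, 0.001]
contact_force: [0.6, -0.8, -0.5]
grip_width: 0.0681
```

>>> servo_tool(increments=[0, 0, -50, 0, 0, 0, 68, 0, 0, -40, 0, 0, 0, 68, 0, 40, 0, 0, 0, 0, 68, 0, 60, 0, 0, 0, 0, 68, 0, 60, 0, 0, 0, 0, 68, 0, 40, 0, 0, 0, 0, 68, 0, 0, 0, 0, 0, 0, 68, 0, 0, 0, 0, 0, 0, 68])

```text
clock: 21.8
tcp_pos: [0.5269, -0.504, 0.1832]
orientation: [-3.141, -0.0, -0.003]
contact_force: [0.5, 0.1, -0.2]
grip_width: 0.0681
```

Run:
```python
from h import *
for n in("top","side"):
    p,d=grab_frame(n);cv2.imwrite(f"pics/{n}12.png",p[:,:,::-1])
    if n=="top":
        H=hsv(p);h,s,v=[H[:,:,i].astype(int) for i in range(3)]
        m=np.zeros(h.shape,bool);m[95:220,215:460]=1
        for c in blobs((h>5)&(h<16)&(s>100)&(v>50)&m,150):
            r=cv2.minAreaRect(c);u,w=map(int,r[0]);print(np.round(r[0],1),np.round(r[1],1),onz(n,*r[0],.034 if u>380 else .068),dep(n,u+9,w+9,d))
o=get_obs();print(o['clock'],o['tcp_pos'],o['contact_force'],o['grip_width'])
```

```text
[424.5 189.5] [25. 27.] [ 0.52630497 -0.30118683  0.034     ] [ 0.50935393 -0.32427399  0.01734851]
[324.6 139.8] [27.2 28. ] [ 0.62795615 -0.0830488   0.068     ] [ 0.61214697 -0.10145618  0.05924027]
[252.2 133.6] [27.4 27.7] [0.64101971 0.06866043 0.068     ] [0.62305152 0.05023097 0.06884325]
21.9 [ 0.52765937 -0.5029675   0.18311568] [0.27059507 0.05520732 0.22353494] 0.06783827377872806
```

View pics/top12.png

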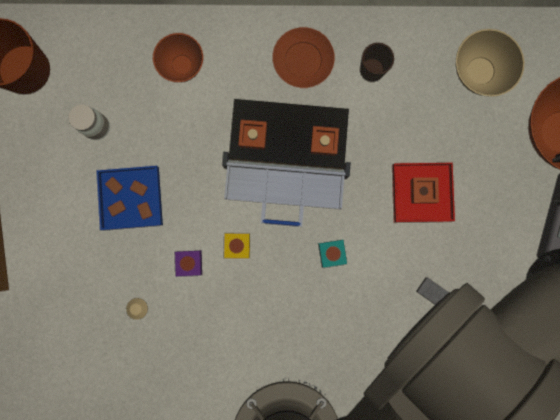

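View pics/side12.png

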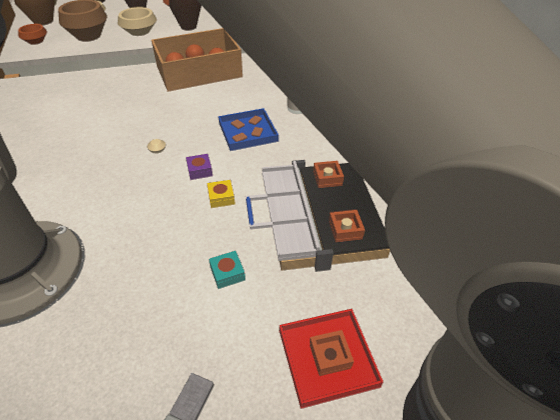

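The reject lies centred in the red tray at top (424,190), with its scar up. The sound plinths are on the pad at (252,134) and (325,140), bosses up. The paddle is flat and the arm is clear of everything, so I'm handing in.

```bash
python3 -c "
from bench import *
print(hand_in(), get_obs()['clock'])"
```

```text
the job is handed in; nothing more can be done
the job is handed in; nothing more can be done
```

I swung the paddle over by its blue bar to about 2.1 rad, and all three plinths tipped on to the pad with their undersides up. I then laid the paddle back flat. The plinth without a boss was the middle one. I picked it up, lowered it to about 1 mm above the red tray's floor and let it go there.

**Last checks, in both camera views:**
- **Reject:** it lies underside up in the red tray, about 5 mm from the tray's centre.
- **Sound plinths:** both are on the pad with their bosses up, at about x = 53 mm and y = ±76 mm from the hinge.
- **Paddle:** it looks flat in both views. The bar came back to within 2 mm of its starting height before I let go.
- **Robot:** it touches nothing, with contact force near 0.3 N. The clock was about 22 s of the 58 s allowed.

**Did not agree exactly:**
- The two cameras placed the tray's centre about 6 mm apart, so I used a point between them.
- The tool felt about 31 N for a moment as the paddle went past half-way up. I took it to be the bar catching in the grip. It stayed well below the 120 N wrist limit.
- The hand-in gave no verdict, so I don't know how the job was judged.

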